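Set out the grinder spindle parts in fitting order

ROBOT

A 6-joint arm with a two-finger parallel gripper is mounted at the origin on the work surface. World frame = base frame: x ahead of the robot, y to its left, z up, the work surface at z = 0. Lengths are in mm, angles in rad, forces in N, time in s.
With the tool pointing down it reaches from about 400 to 925 mm from the base axis. Payload 12.5 kg.
Tool frame: the origin (TCP) lies midway between the tips of the shut fingers; the grasp point (between the pads) lies 19 mm behind it; z points along the fingers, y is the line along which they close (so a half turn about z gives the same grasp; the last joint's range is limited). The gripper opens to 95 mm and grips with 3 to 60 N. Pads are 20 mm wide; open, the fingers measure 119 mm over their backs; the gripper's body (75 mm by 180 mm) begins 59 mm behind the grasp point.
Start: joints at [-1.239, 0.491, 1.559, -0, 1.092, -0.106], TCP at [264.992, -566.062, 214.661] pointing down, gripper open.
Joint ranges: [-3.1, 3.1], [-0.84, 2.19], [0.05, 2.79], [-1.13, 4.28], [0.06, 2.93], [-2.69, 2.69]. Speed limits (rad/s): [2.22, 2.22, 2.79, 3.14, 3.14, 3.14].

INTERFACE

Orientations are given as [roll, pitch, yaw] about the fixed x, y, z axes, in that order (R = Rz(yaw) Ry(pitch) Rx(roll)).
In Python, from cell import * gives the robot as it stands. The module is installed in compiled form; this text tells all that it offers.
- The arm moves only by the tool arm_command, never from a script. Its arguments are lists of equal length, an entry for each row: "delta_pos": the shift along the world's x, y, z in units of 250 mm (1.0 is 250 mm), a list of three; "delta_rot": the turn, a rotation vector about the world's x, y, z in units of 90 degrees (1.0 is 90 degrees), a list of three; "claw": the closure, from 0 (fully open) to 1 (shut). In form: {"delta_pos": [[tx, ty, tz], ...], "delta_rot": [[wx, wy, wz], ...], "claw": [claw, ...]}. A call has exactly 5 rows; each row is the pose to reach, as a shift and turn from the pose commanded when the call began; what a row does not reach only later rows make up. A row lasts 1/12 s, in which the tool goes at most 41.7 mm and 7.16 degrees, less where a joint would pass 70% of its speed; a pose out of reach is approached as far as the arm can. A call with a number of a shift or a turn outside -1 to 1 is refused whole. A call with a gripper value outside its range is refused whole. The fingers move at their own pace and stop on an object; the grip force is fixed at half the most. Time passes only in rows, so rows that repeat a pose let the fingers close, or fill a call up. It gives the time, the measured TCP pose, the force, the opening and the grip force at its end, in the units of the state.
- state(): the state, without advancing time (a new reading comes with each control period).
- read_camera(name): name is "scene" or "top" or "wrist"; returns the picture (400x640x3 uint8, red, green, blue); there is no depth.
- calibration(name): a dict with "camera_matrix" (3x3 intrinsics, pixels), "T" (4x4, takes a point from camera to world coordinates). Camera axes: x right, y down, z forward; pixel columns grow to the right and rows downward; lengths in mm; the calibration is good to about 2 mm. A picture is of the moment at which its call begins: read the wrist's pose just before it. calibration takes no time and is no camera call; for the wrist camera it gives the pose at the moment of the call.
- job_done(): hands the job in; it is judged then, once.
The state is a dict: "t": time; "joints": joint angles; "qvel": joint speeds; "tau": joint torques, N m; "eef_pos": TCP position; "tcp_rot": TCP orientation; "ft_force": force on the tool from outside, world axes, zero at the start; "moment": the same for the moment, N m; "opening": opening from 0.0 (shut) to 1.0 (fully open); "grip_force": force on a finger pad.
Only numpy, scipy, OpenCV 4.12 (cv2) and the standard library are available. Lean on these libraries where they do the work, as an engineer would, in place of code of your own. Each camera call takes 0.05 s, during which the arm holds its last target. There are 200 camera calls.

TASK

Set out the spindle parts in one straight row in the order they will be fitted. Stand the sleeve upright on the bench midway between the spindle block and the sprung lift; lay the bearing flat on the middle of the lift's pan and set the flange centrally on top of it, hub up; lay the nut flat on the bench beyond the lift, in line with the spindle block and the lift and as far from the lift as the sleeve is. Leave the can, wrench and wooden block where they are.

Things in the scene. Friction and masses are not known exactly. Their poses are not given: they have to be found in the camera images.
- bearing: Ball bearing: low bright steel ring, outer diameter 52, bore 25, 15 mm high, about 0.13 kg (varies), with a circle of small dark dots on its top face. Loose, lying flat on the bench. Origin at the centre of its underside, z up.
- flange: Dark steel clamping flange: disc of diameter 60, 8 mm thick, with a central hub of diameter 30 on top, 32 mm high over all, about 0.25 kg (varies). Loose, lying on its disc with the hub up; can be held by the hub. Origin at the centre of its underside, z up (along the hub).
- sleeve: Spacer sleeve: bright steel tube, outer diameter 34, bore 20, 45 mm high, about 0.19 kg (varies). Loose, standing upright. Origin at the centre of its underside, z up.
- nut: Large bright steel hexagon nut, 36 mm across flats (41.6 across corners), 19 mm high, with a 24 mm hole, about 0.11 kg (varies). Loose, lying flat. Origin at the centre of its underside, z up; its x axis is square to one pair of flats (the other pairs lie at 60 and 120 degrees to it).
- pan: Sprung lift's pan: aluminium disc, diameter 90, on black bellows in a dark steel cup (foot diameter 104, fixed to the bench). Origin: centre of its top face, 60 mm above the bench when empty. Slides down: gives from 0.5 N, then sinks 4 mm per newton (3 mm under the bearing, 10 more under the flange), stop at 22 mm. z up; y along the line through the spindle block, towards or away from it.
- spindle: Spindle block, fixed to the bench: blue painted steel block 70 x 70 mm, 40 mm high, with the steel spindle standing upright in its middle (diameter 25, threaded end of diameter 18), 120 mm high over all. Origin at the centre of its underside, z up. It always stands 220 mm from the lift, centre to centre, to the left or to the right of it.
- spraycan: Bystander: grey spray can, diameter 58, 170 mm high, standing loose. Origin at the centre of its underside.
- wrench: Bystander: steel wrench 190 mm long lying loose on the bench. Origin under its middle, x along it.
- packing: Bystander: loose light wooden packing block 90 x 50 x 35 mm. Origin at the centre of its underside, x along its length.
Mind the look-alikes: they are no part of the job. What is shaped like the nut but blue or green is not meant.

How it is judged:
By the outcome, as a careful person would: the job done as asked, in the order asked, and still so for the second after the job is handed in, with the robot touching nothing.
It also fails if it takes over 109 s, if anything falls off the work surface, if the arm or the gripper's body presses on something with over 40 N, if the wrist force passes 120 N, or if a joint passes its speed limit or range.

## Working session

There is one attempt and no reset: what is moved stays moved. The work goes in short steps, Python scripts to look and compute and a tool call to move; the robot and the scene stay as the last step left them, time stands still between calls to the robot, and variables do not carry over. Pictures are saved under pics/ and viewed, at most 14 in all, crops included, and the job is handed in when it is done.

Besides the shell and the picture viewer there is one more tool, called after "Emit:" by a JSON object that holds its "op" and its "data". arm_command: Moves the arm, as the interface text tells. Shifts and turns lie within -1 to 1; 1 stands for 250 mm of shift or 90 degrees of turn. Its arguments: {"type":"object","properties":{"delta_pos":{"type":"array"},"delta_rot":{"type":"array"},"claw":{"type":"array"}},"required":["delta_pos","delta_rot","claw"]}

```bash
mkdir -p pics
cat > h.py <<'E'
from cell import *
import numpy as np, cv2
def snap(n,f):
    im=read_camera(n); cv2.imwrite(f'pics/{f}.png',im[:,:,::-1]); return im
def ray(cal,u,v,z):
    K=np.array(cal['camera_matrix']);T=np.array(cal['T'])
    d=T[:3,:3]@np.linalg.solve(K,[u,v,1.]);o=T[:3,3]
    return o+d*(z-o[2])/d[2]
def proj(cal,p):
    K=np.array(cal['camera_matrix']);T=np.array(cal['T'])
    c=K@(T[:3,:3].T@(np.array(p,float)-T[:3,3])); return c[:2]/c[2]
E
python3 - <<'E'
from h import *
np.set_printoptions(precision=2,suppress=True)
print(state())
for n in("top","scene"):
    snap(n,n+"0"); print(n,calibration(n))
E
```

```text
{'t': 0.0, 'joints': array([-1.24,  0.49,  1.56,  0.  ,  1.09, -0.11]), 'qvel': array([-0.,  0.,  0.,  0., -0., -0.]), 'tau': array([ -0.  , -61.26, -25.82,   0.07,   0.05,  -0.  ]), 'eef_pos': array([ 264.93, -565.82,  214.08]), 'tcp_rot': array([-3.14, -0.  ,  0.44]), 'ft_force': array([-0.83,  0.12,  0.46]), 'moment': array([-0.03,  0.02, -0.03]), 'grip_force': 0.0, 'opening': 1.0027464937888022}
top {'camera_matrix': array([[446.66,   0.  , 320.6 ],
       [  0.  , 446.66, 198.18],
       [  0.  ,   0.  ,   1.  ]]), 'T': array([[   0.02,   -0.98,    0.17,  325.2 ],
       [  -1.  ,   -0.02,   -0.02,   34.31],
       [   0.02,   -0.17,   -0.99, 1089.95],
       [   0.  ,    0.  ,    0.  ,    1.  ]])}
scene {'camera_matrix': array([[378.02,   0.  , 321.64],
       [  0.  , 378.02, 207.52],
       [  0.  ,   0.  ,   1.  ]]), 'T': array([[   0.81,    0.41,   -0.41,  862.64],
       [   0.58,   -0.59,    0.56, -465.61],
       [  -0.01,   -0.7 ,   -0.72,  702.02],
       [   0.  ,    0.  ,    0.  ,    1.  ]])}
```

View pics/top0.png

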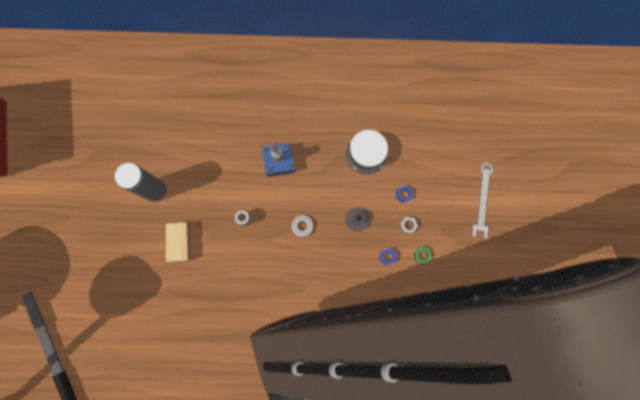

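View pics/scene0.png

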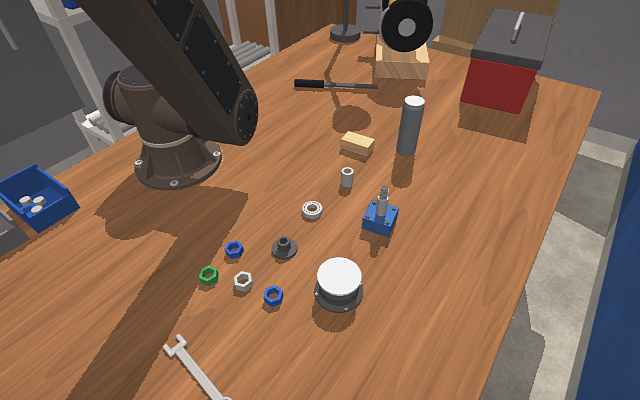

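The top view shows the sleeve at (242,217), bearing (302,226), flange (358,219), bright nut (409,225), lift (369,148) and spindle block (278,157). The scene view agrees. Next are rough positions and an enlarged crop.

Run:
```python
from h import *
np.set_printoptions(precision=1,suppress=True)
c=calibration("top")
for n,u,v,z in[("sleeve",242,217,45),("bearing",302,226,15),("flange",358,219,8),("nut",409,225,19),("pan",369,148,60),("spin",276.5,150,120),("block",278,159,40),("can",128,176,170)]:
    print(n,ray(c,u,v,z))
w=calibration("wrist");print(w['T'],state()['tcp_rot'],w['camera_matrix'])
im=cv2.imread('pics/top0.png');cv2.imwrite('pics/crop0.png',cv2.resize(im[120:270,225:435],None,fx=3.8,fy=3.8,interpolation=cv2.INTER_CUBIC))
```

```text
sleeve [458.3 201.6  45. ]
bearing [443.5  60.9  15. ]
flange [464.5 -75.2   8. ]
nut [ 451.2 -197.7   19. ]
pan [629.5 -95.3  60. ]
spin [601.7 120.1 120. ]
block [602.1 122.7  40. ]
can [523.3 423.5 170. ]
[[   0.4   -0.9   -0.2  334.4]
 [  -0.9   -0.4   -0.1 -533.9]
 [  -0.     0.3   -1.   384.1]
 [   0.     0.     0.     1. ]] [-3.1 -0.   0.4] [[287.1   0.  317.2]
 [  0.  287.1 202.8]
 [  0.    0.    1. ]]
```

View pics/crop0.png

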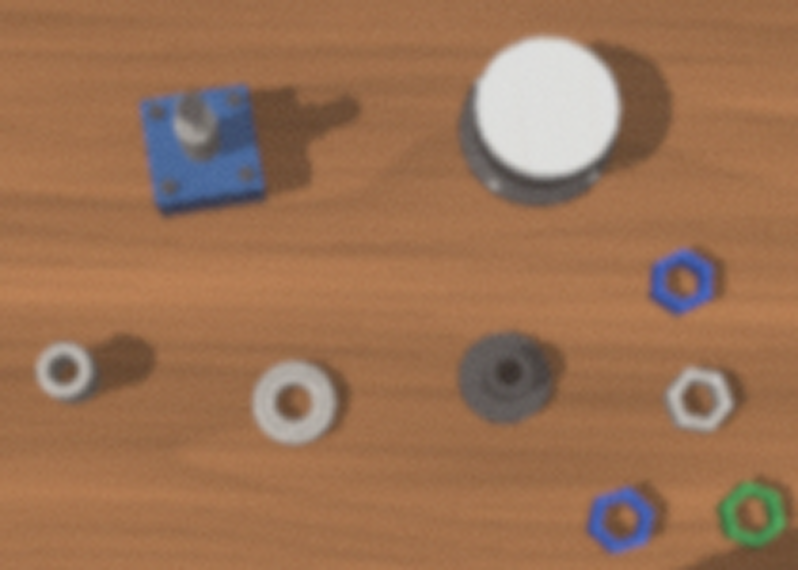

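Crop: the block and lift line is tilted about 7°. The bright nut is at crop (700,398), and the blue and green look-alikes are set apart from it. I'm moving to an overview with the wrist camera, jaws closing across the row.

Emit:
{"op": "arm_command", "data": {"delta_pos": [[0.09,0.14,0],[0.18,0.28,0],[0.27,0.42,0.01],[0.36,0.55,0.02],[0.4,0.6,0.02]], "delta_rot": [[0,0,0.07],[0,0,0.14],[0,0,0.21],[0,0,0.28],[0,0,0.34]], "claw": [0,0,0,0,0]}}

```text
t: 0.52
eef_pos: [366.6, -412.4, 220.0]
tcp_rot: [-3.141, -0.001, 0.979]
ft_force: [0.9, -0.9, -0.5]
opening: 1.0
grip_force: 0.0
```

Emit:
{"op": "arm_command", "data": {"delta_pos": [[0.09,0.14,0],[0.18,0.28,0],[0.27,0.42,0.01],[0.36,0.55,0.02],[0.4,0.6,0.02]], "delta_rot": [[0,0,0.07],[0,0,0.14],[0,0,0.21],[0,0,0.28],[0,0,0.34]], "claw": [0,0,0,0,0]}}

```text
t: 0.93
eef_pos: [466.6, -262.5, 225.0]
tcp_rot: [3.141, -0.0, 1.514]
ft_force: [-0.1, -0.2, 0.8]
opening: 1.004
grip_force: 0.0
```

Emit:
{"op": "arm_command", "data": {"delta_pos": [[0.07,0.1,0],[0.14,0.2,0],[0.2,0.3,0],[0.22,0.4,0],[0.22,0.4,0]], "delta_rot": [[0,0,0.06],[0,0,0.12],[0,0,0.121],[0,0,0.121],[0,0,0.121]], "claw": [0,0,0,0,0]}}

```text
t: 1.35
eef_pos: [520.6, -162.5, 224.3]
tcp_rot: [-3.141, -0.001, 1.699]
ft_force: [0.4, 0.1, 0.3]
opening: 0.995
grip_force: 0.0
```

Run:
```python
from h import *
np.set_printoptions(precision=2,suppress=True)
s=state();print(s['t'],s['eef_pos'],s['tcp_rot'],s['joints'],s['qvel'])
w=calibration("wrist");snap("wrist","w1");np.save('w1.npy',w['T']);print(w['T'])
```

```text
1.35 [ 520.56 -162.54  224.31] [-3.14 -0.    1.7 ] [-0.42  0.37  1.74  0.    1.03 -0.55] [-0.07  0.   -0.01 -0.02  0.   -0.07]
[[  0.99   0.12   0.03 510.6 ]
 [  0.13  -0.95  -0.27 -86.92]
 [ -0.     0.27  -0.96 394.38]
 [  0.     0.     0.     1.  ]]
```

View pics/w1.png

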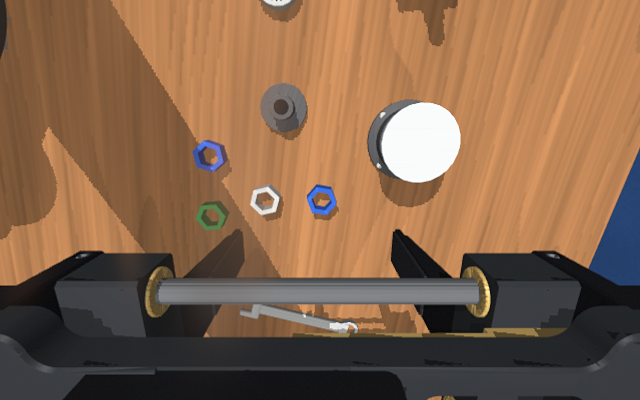

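Wrist view: pan at (421,142), flange hub (283,105), bright nut (265,200); the blue and green nuts are around it. I'll move toward +y to see the sleeve, bearing and spindle.

Emit:
{"op": "arm_command", "data": {"delta_pos": [[0,0.14,0],[0,0.28,0],[0,0.42,0],[0,0.55,0],[0,0.6,0]], "delta_rot": [[0,0,0],[0,0,0],[0,0,0],[0,0,0],[0,0,0]], "claw": [0,0,0,0,0]}}

```text
t: 1.82
eef_pos: [519.5, -14.0, 224.7]
tcp_rot: [-3.141, -0.0, 1.697]
ft_force: [0.2, 0.5, 0.0]
opening: 1.0
grip_force: 0.0
```

Emit:
{"op": "arm_command", "data": {"delta_pos": [[0,0.06,0],[0,0.1,0],[0,0.12,0],[0,0.12,0],[0,0.12,0]], "delta_rot": [[0,0,0],[0,0,0],[0,0,0],[0,0,0],[0,0,0]], "claw": [0,0,0,0,0]}}

```text
t: 2.23
eef_pos: [520.1, 13.2, 224.6]
tcp_rot: [-3.142, 0.0, 1.696]
ft_force: [0.1, -0.7, -0.3]
opening: 1.0
grip_force: 0.0
```

Run:
```python
from h import *
np.set_printoptions(precision=2,suppress=True)
s=state();print(s['t'],s['eef_pos'],s['tcp_rot'])
w=calibration("wrist");snap("wrist","w2");np.save('w2.npy',w['T']);print(w['T'])
```

```text
2.2333 [520.09  13.17 224.59] [-3.14  0.    1.7 ]
[[  0.99   0.12   0.03 510.26]
 [  0.13  -0.95  -0.27  89.06]
 [ -0.     0.27  -0.96 394.55]
 [  0.     0.     0.     1.  ]]
```

View pics/w2.png

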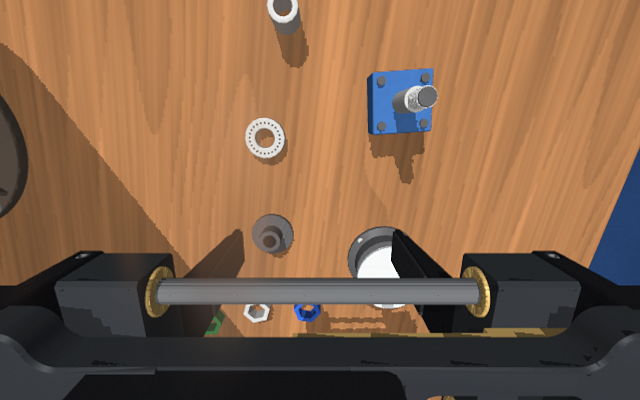

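```bash
cat >> h.py <<'E'
def circ(im,cal,u,v,z,half,lo,hi=255,smax=70):
    """bright/dark blob nearest (u,v) -> outline on plane z -> enclosing circle"""
    hsv=cv2.cvtColor(im,cv2.COLOR_RGB2HSV)
    m=((hsv[...,1]<smax)&(hsv[...,2]>=lo)&(hsv[...,2]<=hi)).astype(np.uint8)
    w=np.zeros_like(m);w[max(0,v-half):v+half+1,max(0,u-half):u+half+1]=1;m*=w
    cs,_=cv2.findContours(m,cv2.RETR_EXTERNAL,cv2.CHAIN_APPROX_NONE)
    c=max(cs,key=cv2.contourArea)
    h=cv2.convexHull(c)[:,0]
    p=np.array([ray(cal,a,b,z)[:2] for a,b in h])
    (x,y),r=cv2.minEnclosingCircle(p.astype(np.float32))
    M=cv2.moments(p.astype(np.float32)); return p,np.array([x,y,r,M['m10']/M['m00'],M['m01']/M['m00'],np.sqrt(abs(M['m00'])/np.pi)])
E
python3 - <<'E'
from h import *
np.set_printoptions(precision=1,suppress=True)
K=calibration("wrist")['camera_matrix']
L=lambda f:cv2.imread(f'pics/{f}.png')[:,:,::-1].copy()
W1={'camera_matrix':K,'T':np.load('w1.npy')};W2={'camera_matrix':K,'T':np.load('w2.npy')};T=calibration("top")
i1,i2,it=L('w1'),L('w2'),L('top0')
for lo in(160,200):
  for n,im,c,a in[("pan w1 45",i1,W1,(421,142,60,55)),("nut w1",i1,W1,(265,200,19,22)),("bearing w2 26",i2,W2,(265,138,15,30)),
   ("pan top",it,T,(369,148,60,26)),("nut top",it,T,(409,225,19,13)),("bearing top",it,T,(302,226,15,16)),("sleeve top 17",it,T,(242,217,45,12))]:
    try:print(lo,n,circ(im,c,*a,lo)[1])
    except Exception as e:print(n,e)
for hi in (70,90,110): print("flange w1 30",hi,circ(i1,W1,283,108,8,32,0,hi,130)[1],"w2",circ(i2,W2,272,234,8,28,0,hi,130)[1])
print("hubhole",ray(W1,280.5,106,32),"bolts",ray(W2,402.7,102.7,40),"spintop",ray(W2,428,97,120))
for n,im,(x0,x1,y0,y1) in[("a",i1,(245,320,75,225)),("b",i2,(365,440,60,140))]:
    cv2.imwrite(f'pics/cr{n}.png',cv2.resize(im[y0:y1,x0:x1,::-1],None,fx=4 if n=="a" else 7,fy=4 if n=="a" else 7,interpolation=cv2.INTER_NEAREST))
# blue block top: fit from hull at z=40
hsv=cv2.cvtColor(i2,cv2.COLOR_RGB2HSV);m=((hsv[...,0]>100)&(hsv[...,0]<125)&(hsv[...,1]>120)&(hsv[...,2]>120)).astype(np.uint8);m[:, :340]=0;m[150:]=0;m[:,470:]=0
ys,xs=np.nonzero(m);h=cv2.convexHull(np.stack([xs,ys],1).astype(np.int32))[:,0]
p=np.array([ray(W2,a,b,40)[:2] for a,b in h],np.float32);print("block",cv2.minAreaRect(p))
E
```

```text
160 pan w1 45 [630.4 -95.2  45.2 630.4 -95.2  44.8]
160 nut w1 [ 452.5 -197.7   20.6  452.4 -197.9   18.9]
160 bearing w2 26 [444.8  60.6  25.8 445.   60.6  25.2]
160 pan top [631.7 -93.6  46.2 631.5 -93.9  45. ]
160 nut top [ 452.5 -196.5   19.8  452.5 -196.6   18.4]
160 bearing top [444.8  62.8  26.  444.5  62.4  24.9]
160 sleeve top 17 [458.4 203.2  17.4 458.7 204.   15.6]
200 pan w1 45 [630.7 -95.1  45.  630.7 -95.   44.5]
200 nut w1 [ 451.8 -197.7   20.   452.2 -198.    18.6]
200 bearing w2 26 [444.7  60.7  25.1 444.7  60.7  24.7]
200 pan top [631.3 -94.1  43.4 631.4 -94.1  42.6]
nut top max() iterable argument is empty
bearing top max() iterable argument is empty
sleeve top 17 max() iterable argument is empty
flange w1 30 70 [464.6 -74.3   7.4 466.8 -74.8   4.3] w2 [474.6 -75.3  11.8 475.1 -74.1   5.5]
flange w1 30 90 [469.8 -84.6  19.8 473.6 -88.4  13.8] w2 [468.2 -82.2  20.9 471.9 -82.6  15.6]
flange w1 30 110 [467.8 -82.5  22.3 470.7 -85.4  17. ] w2 [467.  -73.6  30.6 471.7 -73.2  25.7]
hubhole [464.4 -74.3  32. ] bolts [606.6 122.6  40. ] spintop [606.5 122.7 120. ]
block ((605.2647094726562, 123.13925170898438), (68.4183349609375, 68.40718078613281), 10.985295295715332)
```

View pics/crb.png

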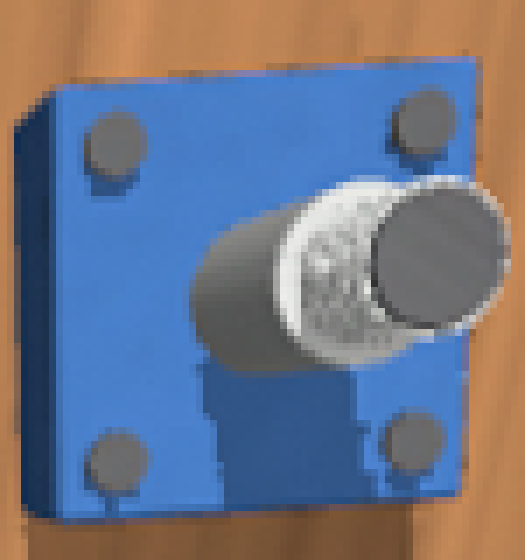

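The block's face and bolts centre on (403,102) and the spindle tip is at (428,96), so the spindle is at about (606,123) and the pan at (630.5,-95). They are 219 mm apart, as expected. Now the sleeve.

Emit:
{"op": "arm_command", "data": {"delta_pos": [[-0.06,0.1,0],[-0.12,0.2,0],[-0.2,0.35,0],[-0.25,0.43,0],[-0.25,0.43,0]], "delta_rot": [[0,0,0],[0,0,0],[0,0,0],[0,0,0],[0,0,0]], "claw": [0,0,0,0,0]}}

```text
t: 2.7
eef_pos: [455.5, 123.3, 224.8]
tcp_rot: [-3.141, -0.0, 1.698]
ft_force: [0.9, 0.1, 0.5]
opening: 1.0
grip_force: 0.0
```

Run:
```python
from h import *
np.set_printoptions(precision=1,suppress=True)
s=state();w=calibration("wrist");im=snap("wrist","w3");np.save('w3.npy',w['T']);print(s['t'],s['eef_pos'],s['joints'])
u,v=proj(w,(458.5,202.5,45)).astype(int);print(u,v)
for lo in(150,180,200):print(circ(im,w,u,v,45,28,lo)[1])
u,v=proj(w,(444.8,60.6,15)).astype(int);print(u,v)
print(ray(w,*proj(w,(606,123,120)),120),proj(w,(606,123,120)))
W1=dict(w,T=np.load('w1.npy'));i1=cv2.imread('pics/w1.png')[:,:,::-1].copy()
for lo in(160,180):
  p,_=circ(i1,W1,265,200,19,22,lo);print([(d,round(float(np.ptp(p@[np.cos(np.radians(d)),np.sin(np.radians(d))])),1)) for d in range(0,180,5)])
cv2.imwrite('pics/w3c.png',cv2.resize(im[:230,150:550,::-1],None,fx=2,fy=2))
```

```text
2.7 [455.5 123.3 224.8] [ 0.1  0.3  1.9  0.   1.  -0. ]
328 120
[458.4 202.7  16.9 458.5 202.6  16.3]
[458.5 202.8  16.4 458.3 202.7  16. ]
[458.3 202.8  16.2 458.3 202.9  15.7]
304 223
[606. 123. 120.] [465.  220.3]
[(0, 37.6), (5, 38.0), (10, 39.0), (15, 39.7), (20, 40.0), (25, 40.1), (30, 39.9), (35, 39.3), (40, 38.5), (45, 37.4), (50, 36.2), (55, 36.8), (60, 38.2), (65, 39.3), (70, 40.2), (75, 40.7), (80, 40.9), (85, 40.9), (90, 40.5), (95, 39.8), (100, 39.1), (105, 38.4), (110, 37.4), (115, 38.1), (120, 39.1), (125, 39.9), (130, 40.6), (135, 40.9), (140, 41.0), (145, 40.8), (150, 40.4), (155, 39.7), (160, 38.7), (165, 37.7), (170, 36.4), (175, 36.9)]
[(0, 37.6), (5, 38.0), (10, 38.9), (15, 39.4), (20, 39.7), (25, 39.6), (30, 39.3), (35, 38.6), (40, 37.7), (45, 36.5), (50, 35.2), (55, 36.6), (60, 37.9), (65, 38.9), (70, 39.6), (75, 39.9), (80, 40.0), (85, 39.8), (90, 39.3), (95, 38.4), (100, 37.8), (105, 37.2), (110, 36.4), (115, 36.9), (120, 38.1), (125, 39.3), (130, 40.1), (135, 40.7), (140, 40.9), (145, 40.8), (150, 40.4), (155, 39.7), (160, 38.7), (165, 37.4), (170, 36.2), (175, 36.9)]
```

View pics/w3c.png

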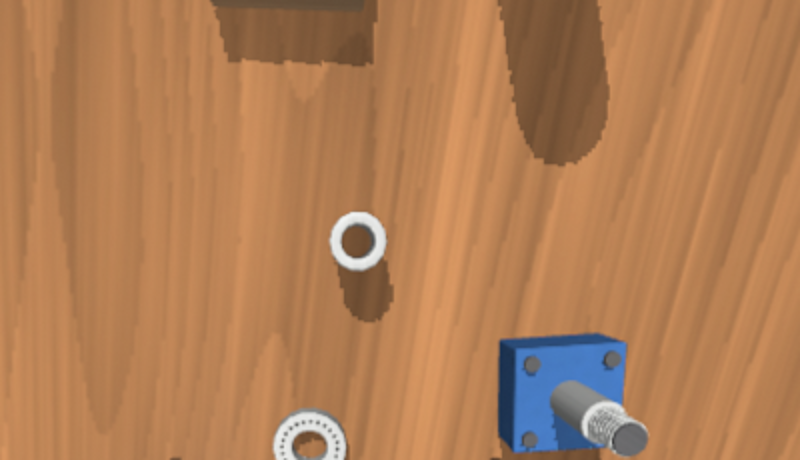

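Crop: the sleeve ring is at crop (358,240), giving (458.4, 202.7); the bearing and block are also seen and agree. Fetching the sleeve.

Emit:
{"op": "arm_command", "data": {"delta_pos": [[0.002,0.1,-0.05],[0.003,0.2,-0.15],[0.004,0.29,-0.27],[0.004,0.325,-0.4],[0.004,0.325,-0.52]], "delta_rot": [[0,0,0],[0,0,0],[0,0,0],[0,0,0],[0,0,0]], "claw": [0,0,0,0,0]}}

```text
t: 3.17
eef_pos: [459.4, 203.1, 93.2]
tcp_rot: [3.14, -0.0, 1.696]
ft_force: [-0.0, -0.6, -0.2]
opening: 1.0
grip_force: 0.0
```

Emit:
{"op": "arm_command", "data": {"delta_pos": [[0,0,-0.1],[0,0,-0.2],[0,0,-0.27],[0,0,-0.31],[0,0,-0.33]], "delta_rot": [[0,0,0],[0,0,0],[0,0,0],[0,0,0],[0,0,0]], "claw": [0,0,0,0,0.3]}}

```text
t: 3.58
eef_pos: [458.9, 201.6, 10.8]
tcp_rot: [-3.14, 0.0, 1.695]
ft_force: [-0.6, -0.5, -0.1]
opening: 0.967
grip_force: 0.0
```

Emit:
{"op": "arm_command", "data": {"delta_pos": [[0,0,0],[0,0,0],[0,0,0],[0,0,0],[0,0,0]], "delta_rot": [[0,0,0],[0,0,0],[0,0,0],[0,0,0],[0,0,0]], "claw": [1,1,1,1,1]}}

```text
t: 4.0
eef_pos: [458.8, 202.8, 12.9]
tcp_rot: [3.14, -0.0, 1.696]
ft_force: [-0.5, 0.5, -0.4]
opening: 0.635
grip_force: 0.0
```

Emit:
{"op": "arm_command", "data": {"delta_pos": [[0,0,0],[0,0,0],[0,0,0],[0,0,0],[0,0,0]], "delta_rot": [[0,0,0],[0,0,0],[0,0,0],[0,0,0],[0,0,0]], "claw": [1,1,1,1,1]}}

```text
t: 4.42
eef_pos: [458.6, 202.7, 12.3]
tcp_rot: [3.141, -0.0, 1.696]
ft_force: [0.0, -0.4, 1.6]
opening: 0.357
grip_force: 30.0
```

Emit:
{"op": "arm_command", "data": {"delta_pos": [[0,0,0.04],[0,0,0.16],[0,0,0.3],[0.02,-0.02,0.46],[0.08,-0.09,0.6]], "delta_rot": [[0,0,0],[0,0,0],[0,0,0],[0,0,0],[0,0,0]], "claw": [1,1,1,1,1]}}

```text
t: 4.83
eef_pos: [476.8, 181.2, 164.7]
tcp_rot: [-3.141, -0.0, 1.698]
ft_force: [2.2, 1.1, -2.7]
opening: 0.356
grip_force: 30.0
```

Emit:
{"op": "arm_command", "data": {"delta_pos": [[0.09,-0.11,0.02],[0.19,-0.225,0.02],[0.29,-0.34,0.02],[0.39,-0.46,0.02],[0.479,-0.565,0.02]], "delta_rot": [[0,0,0],[0,0,0],[0,0,0],[0,0,0],[0,0,0]], "claw": [1,1,1,1,1]}}

```text
t: 5.25
eef_pos: [599.0, 37.1, 167.7]
tcp_rot: [3.141, 0.0, 1.696]
ft_force: [1.0, 0.8, -2.2]
opening: 0.355
grip_force: 30.0
```

Emit:
{"op": "arm_command", "data": {"delta_pos": [[0.06,-0.08,0],[0.08,-0.1,-0.05],[0.08,-0.1,-0.15],[0.08,-0.1,-0.27],[0.08,-0.1,-0.39]], "delta_rot": [[0,0,0],[0,0,0],[0,0,0],[0,0,0],[0,0,0]], "claw": [1,1,1,1,1]}}

```text
t: 5.67
eef_pos: [617.5, 14.3, 68.7]
tcp_rot: [3.141, -0.0, 1.696]
ft_force: [-0.2, 0.4, -2.4]
opening: 0.356
grip_force: 30.0
```

Emit:
{"op": "arm_command", "data": {"delta_pos": [[0,0,-0.08],[0,0,-0.14],[0,0,-0.18],[0,0,-0.21],[0,0,-0.222]], "delta_rot": [[0,0,0],[0,0,0],[0,0,0],[0,0,0],[0,0,0]], "claw": [1,1,1,1,1]}}

```text
t: 6.08
eef_pos: [617.7, 14.4, 13.3]
tcp_rot: [-3.141, -0.0, 1.696]
ft_force: [0.1, 0.2, -1.7]
opening: 0.359
grip_force: 30.0
```

Emit:
{"op": "arm_command", "data": {"delta_pos": [[0,0,-0.004],[0,0,-0.008],[0,0,-0.008],[0,0,-0.008],[0,0,-0.008]], "delta_rot": [[0,0,0],[0,0,0],[0,0,0],[0,0,0],[0,0,0]], "claw": [1,1,1,1,0.5]}}

```text
t: 6.5
eef_pos: [618.4, 14.0, 12.6]
tcp_rot: [3.141, 0.0, 1.696]
ft_force: [1.5, -0.2, 0.5]
opening: 0.392
grip_force: 0.0
```

Emit:
{"op": "arm_command", "data": {"delta_pos": [[0,0,0],[0,0,0],[0,0,0],[0,0,0],[0,0,0]], "delta_rot": [[0,0,0],[0,0,0],[0,0,0],[0,0,0],[0,0,0]], "claw": [0.3,0.3,0.3,0.3,0.3]}}

```text
t: 6.92
eef_pos: [618.2, 14.0, 12.0]
tcp_rot: [3.141, 0.0, 1.696]
ft_force: [1.2, -0.6, 0.4]
opening: 0.686
grip_force: 0.0
```

Emit:
{"op": "arm_command", "data": {"delta_pos": [[0,0,0.04],[0,0,0.12],[0,0,0.25],[0,0,0.4],[0,0,0.55]], "delta_rot": [[0,0,0],[0,0,0],[0,0,0],[0,0,0],[0,0,0]], "claw": [0,0,0,0,0]}}

```text
t: 7.33
eef_pos: [617.7, 14.1, 151.4]
tcp_rot: [-3.141, -0.0, 1.696]
ft_force: [-0.4, -1.1, 0.3]
opening: 0.976
grip_force: 0.0
```

Emit:
{"op": "arm_command", "data": {"delta_pos": [[-0.12,0.033,0],[-0.27,0.073,0],[-0.42,0.113,0],[-0.57,0.153,0],[-0.694,0.187,-0.03]], "delta_rot": [[0,0,0],[0,0,0],[0,0,0],[0,0,0],[0,0,0]], "claw": [0,0,0,0,0]}}

```text
t: 7.75
eef_pos: [442.5, 61.2, 143.4]
tcp_rot: [3.14, 0.0, 1.696]
ft_force: [1.5, 0.2, 0.7]
opening: 0.999
grip_force: 0.0
```

Emit:
{"op": "arm_command", "data": {"delta_pos": [[0,0,-0.1],[0,0,-0.24],[0,0,-0.37],[0,0,-0.46],[0,0,-0.51]], "delta_rot": [[0,0,0],[0,0,0],[0,0,0],[0,0,0],[0,0,0]], "claw": [0,0,0,0,0]}}

```text
t: 8.17
eef_pos: [444.0, 60.8, 12.8]
tcp_rot: [-3.14, -0.0, 1.696]
ft_force: [0.2, 0.3, -0.6]
opening: 1.001
grip_force: 0.0
```

Emit:
{"op": "arm_command", "data": {"delta_pos": [[0,0,-0.02],[0,0,-0.035],[0,0,-0.045],[0,0,-0.047],[0,0,-0.047]], "delta_rot": [[0,0,0],[0,0,0],[0,0,0],[0,0,0],[0,0,0]], "claw": [0,0,0,0.2,1]}}

```text
t: 8.58
eef_pos: [445.0, 60.8, 3.4]
tcp_rot: [3.14, 0.0, 1.696]
ft_force: [0.5, 0.2, -0.7]
opening: 0.911
grip_force: 0.0
```

Emit:
{"op": "arm_command", "data": {"delta_pos": [[0,0,0],[0,0,0],[0,0,0],[0,0,0],[0,0,0]], "delta_rot": [[0,0,0],[0,0,0],[0,0,0],[0,0,0],[0,0,0]], "claw": [1,1,1,1,1]}}

```text
t: 9.0
eef_pos: [444.7, 60.8, 2.9]
tcp_rot: [3.141, 0.0, 1.696]
ft_force: [0.4, 1.4, -0.3]
opening: 0.562
grip_force: 0.0
```

Emit:
{"op": "arm_command", "data": {"delta_pos": [[0,0,0],[0,0,0],[0,0,0],[0,0,0],[0,0,0]], "delta_rot": [[0,0,0],[0,0,0],[0,0,0],[0,0,0],[0,0,0]], "claw": [1,1,1,1,1]}}

```text
t: 9.42
eef_pos: [444.7, 60.8, 2.8]
tcp_rot: [3.141, 0.0, 1.696]
ft_force: [0.7, -0.6, 3.7]
opening: 0.536
grip_force: 30.0
```

Emit:
{"op": "arm_command", "data": {"delta_pos": [[0,0,0.03],[0,0,0.12],[0,0,0.26],[0.02,-0.017,0.42],[0.07,-0.059,0.56]], "delta_rot": [[0,0,0],[0,0,0],[0,0,0],[0,0,0],[0,0,0]], "claw": [1,1,1,1,1]}}

```text
t: 9.83
eef_pos: [460.6, 46.6, 145.0]
tcp_rot: [-3.14, -0.0, 1.697]
ft_force: [1.6, 0.5, -1.3]
opening: 0.535
grip_force: 30.0
```

Emit:
{"op": "arm_command", "data": {"delta_pos": [[0.1,-0.084,0.03],[0.22,-0.184,0.03],[0.34,-0.285,0.03],[0.46,-0.386,0.03],[0.57,-0.478,0.03]], "delta_rot": [[0,0,0],[0,0,0],[0,0,0],[0,0,0],[0,0,0]], "claw": [1,1,1,1,1]}}

```text
t: 10.25
eef_pos: [605.8, -75.0, 150.8]
tcp_rot: [3.141, 0.0, 1.696]
ft_force: [0.7, 0.5, -0.8]
opening: 0.534
grip_force: 30.0
```

Emit:
{"op": "arm_command", "data": {"delta_pos": [[0.06,-0.05,0],[0.09,-0.075,0],[0.1,-0.083,0],[0.103,-0.086,0],[0.103,-0.086,0]], "delta_rot": [[0,0,0],[0,0,0],[0,0,0],[0,0,0],[0,0,0]], "claw": [1,1,1,1,1]}}

```text
t: 10.67
eef_pos: [629.5, -94.1, 150.2]
tcp_rot: [-3.141, -0.0, 1.697]
ft_force: [0.0, 0.9, -0.5]
opening: 0.536
grip_force: 30.0
```

Run:
```python
from h import *
np.set_printoptions(precision=1,suppress=True)
s=state();w=calibration("wrist");im=snap("wrist","w4");print(s['t'],s['eef_pos'],s['ft_force'],s['opening'])
u,v=proj(w,(618.2,14,45)).astype(int);print(u,v)
for lo in(150,180,200):print(circ(im,w,u,v,45,35,lo)[1])
```

```text
10.6667 [629.5 -94.1 150.2] [ 0.   0.9 -0.5] 0.5359808247153849
320 84
[618.   13.8  16.6 618.   13.7  16.2]
[617.9  14.   16.4 618.   13.9  16. ]
[618.1  13.9  16.3 618.1  13.8  15.8]
```

View pics/w4.png

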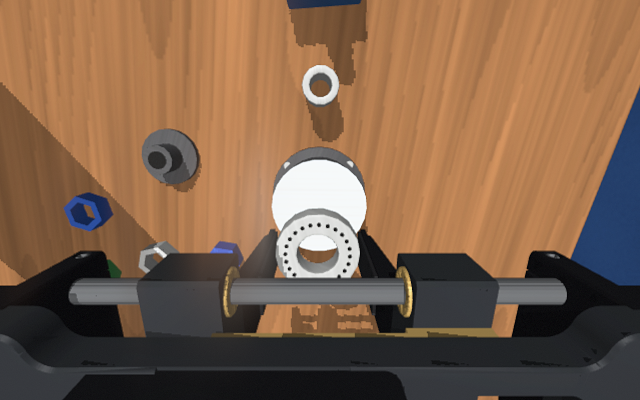

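The sleeve stands at (320,85), measured (618.0, 13.9), which is on target. The bearing is held level above the pan. Lowering it.

Emit:
{"op": "arm_command", "data": {"delta_pos": [[0,0,-0.05],[0,0,-0.14],[0,0,-0.23],[0,0,-0.29],[0,0,-0.33]], "delta_rot": [[0,0,0],[0,0,0],[0,0,0],[0,0,0],[0,0,0]], "claw": [1,1,1,1,1]}}

```text
t: 11.13
eef_pos: [629.2, -93.9, 66.5]
tcp_rot: [-3.14, -0.001, 1.697]
ft_force: [-0.5, -0.1, -1.0]
opening: 0.531
grip_force: 30.0
```

Emit:
{"op": "arm_command", "data": {"delta_pos": [[0,0,-0.008],[0,0,-0.016],[0,0,-0.024],[0,0,-0.03],[0,0,-0.03]], "delta_rot": [[0,0,0],[0,0,0],[0,0,0],[0,0,0],[0,0,0]], "claw": [1,1,1,1,1]}}

```text
t: 11.55
eef_pos: [630.7, -94.9, 60.8]
tcp_rot: [3.14, 0.0, 1.696]
ft_force: [1.7, 0.9, 0.2]
opening: 0.534
grip_force: 30.0
```

Emit:
{"op": "arm_command", "data": {"delta_pos": [[0,0,0],[0,0,0],[0,0,0],[0,0,0],[0,0,0]], "delta_rot": [[0,0,0],[0,0,0],[0,0,0],[0,0,0],[0,0,0]], "claw": [1,1,0.3,0.3,0.3]}}

```text
t: 11.97
eef_pos: [630.4, -95.0, 60.3]
tcp_rot: [3.141, 0.0, 1.696]
ft_force: [-0.3, -0.8, 0.1]
opening: 0.674
grip_force: 0.0
```

Emit:
{"op": "arm_command", "data": {"delta_pos": [[0,0,0],[0,0,0],[0,0,0],[0,0,0.01],[0,0,0.03]], "delta_rot": [[0,0,0],[0,0,0],[0,0,0],[0,0,0],[0,0,0]], "claw": [0.1,0.1,0.1,0.1,0.1]}}

```text
t: 12.38
eef_pos: [630.1, -94.9, 67.5]
tcp_rot: [-3.141, -0.0, 1.696]
ft_force: [-0.5, 0.5, 0.2]
opening: 0.897
grip_force: 0.0
```

Emit:
{"op": "arm_command", "data": {"delta_pos": [[0,0,0.04],[0,0,0.12],[0,0,0.22],[0,0,0.32],[0,0,0.4]], "delta_rot": [[0,0,0],[0,0,0],[0,0,0],[0,0,0],[0,0,0]], "claw": [0,0,0,0,0]}}

```text
t: 12.8
eef_pos: [630.7, -95.0, 170.6]
tcp_rot: [3.14, 0.001, 1.696]
ft_force: [0.3, -0.7, 0.2]
opening: 0.998
grip_force: 0.0
```

Emit:
{"op": "arm_command", "data": {"delta_pos": [[-0.06,-0.08,0.02],[-0.12,-0.16,0.05],[-0.18,-0.24,0.08],[-0.22,-0.3,0.1],[-0.24,-0.32,0.1]], "delta_rot": [[0,0,0],[0,0,0],[0,0,0],[0,0,0],[0,0,0]], "claw": [0,0,0,0,0]}}

```text
t: 13.22
eef_pos: [569.8, -176.8, 194.8]
tcp_rot: [3.139, 0.002, 1.694]
ft_force: [-0.4, -0.4, 0.5]
opening: 1.002
grip_force: 0.0
```

Run:
```python
from h import *
np.set_printoptions(precision=1,suppress=True)
s=state();w=calibration("wrist");im=snap("wrist","w5");np.save('w5.npy',w['T']);print(s['t'],s['eef_pos'])
for p in[(630.5,-95,72),(464.5,-74.5,32)]:print(proj(w,p))
u,v=proj(w,(630.5,-95,72)).astype(int)
cv2.imwrite('pics/w5c.png',cv2.resize(im[:240,120:520,::-1],None,fx=2,fy=2))
cv2.imwrite('pics/w5d.png',cv2.resize(im[v-50:v+50,u-60:u+60,::-1],None,fx=6,fy=6))
```

```text
13.2167 [ 569.8 -176.8  194.8]
[388.8 124.4]
[232.   84.6]
```

View pics/w5d.png

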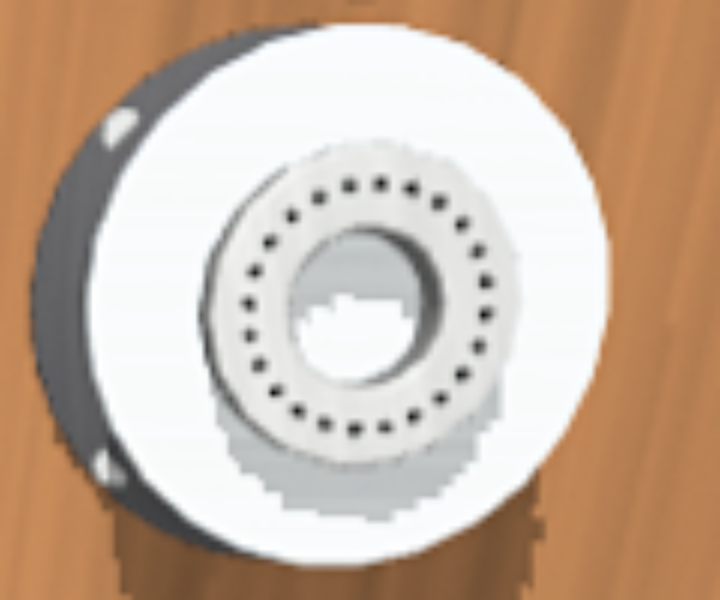

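View pics/w5c.png

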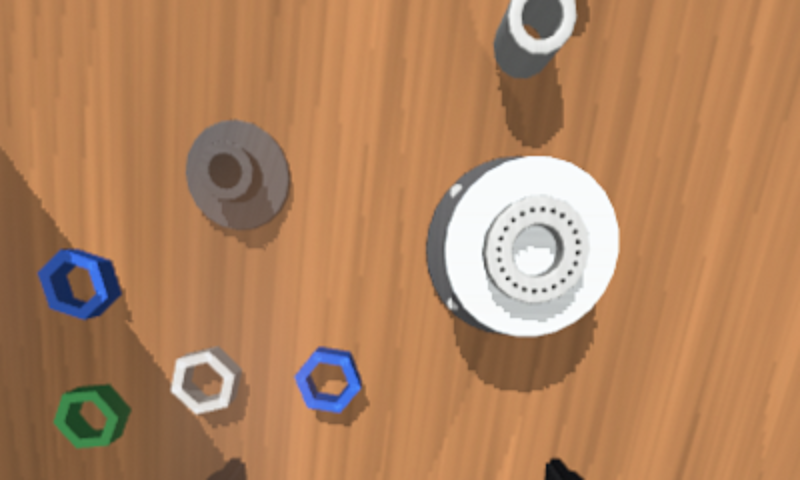

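The bearing sits centrally: its dot circle is at crop (368,306) and the pan at (349,294). The flange hub is at crop (225,171), with its disc centred at (238,175). Checking these numbers.

Run:
```python
from h import *
np.set_printoptions(precision=1,suppress=True)
w=dict(calibration("wrist"),T=np.load('w5.npy'));im=cv2.imread('pics/w5.png')[:,:,::-1].copy()
print("bearing",ray(w,389.3,125,72),"pan",ray(w,386.2,123,57),circ(im,w,386,123,57,56,160)[1])
print("hub",ray(w,232.5,85.5,32),"disc",ray(w,239.2,87.5,8))
for lo in(160,180):
  p,c=circ(im,w,222,190,19,20,lo);print(c,[(d,round(float(np.ptp(p@[np.cos(np.radians(d)),np.sin(np.radians(d))])),1)) for d in range(34,180,4)])
```

```text
bearing [631.1 -95.5  72. ] pan [631.2 -93.7  57. ] [630.8 -95.2  45.1 630.7 -95.2  44.8]
hub [465.1 -75.3  32. ] disc [466.  -74.7   8. ]
[ 452.4 -197.9   20.8  452.2 -198.    19.1] [(34, 39.6), (38, 38.9), (42, 38.0), (46, 36.9), (50, 36.5), (54, 37.4), (58, 38.3), (62, 39.2), (66, 40.0), (70, 40.6), (74, 41.0), (78, 41.2), (82, 41.2), (86, 41.0), (90, 40.6), (94, 40.0), (98, 39.3), (102, 38.7), (106, 38.3), (110, 38.2), (114, 38.4), (118, 38.8), (122, 39.1), (126, 39.7), (130, 40.2), (134, 40.5), (138, 40.7), (142, 40.6), (146, 40.5), (150, 40.2), (154, 39.6), (158, 38.9), (162, 38.0), (166, 37.1), (170, 36.4), (174, 37.0), (178, 37.7)]
[ 452.5 -198.4   20.3  452.2 -198.1   18.9] [(34, 39.2), (38, 38.6), (42, 37.8), (46, 36.9), (50, 36.1), (54, 36.7), (58, 37.5), (62, 38.2), (66, 38.9), (70, 39.5), (74, 39.8), (78, 40.0), (82, 40.0), (86, 39.8), (90, 39.3), (94, 38.7), (98, 38.1), (102, 37.7), (106, 37.1), (110, 36.5), (114, 37.4), (118, 38.3), (122, 39.0), (126, 39.7), (130, 40.2), (134, 40.5), (138, 40.7), (142, 40.6), (146, 40.5), (150, 40.2), (154, 39.6), (158, 38.9), (162, 38.0), (166, 37.1), (170, 36.4), (174, 36.8), (178, 37.6)]
```

Emit:
{"op": "arm_command", "data": {"delta_pos": [[-0.09,0.085,0],[-0.2,0.19,0],[-0.3,0.285,-0.03],[-0.39,0.37,-0.08],[-0.422,0.401,-0.18]], "delta_rot": [[0,0,0],[0,0,0],[0,0,0],[0,0,0],[0,0,0]], "claw": [0,0,0,0,0]}}

```text
t: 13.68
eef_pos: [463.2, -72.0, 149.1]
tcp_rot: [3.139, 0.001, 1.697]
ft_force: [1.4, -0.6, 0.2]
opening: 1.001
grip_force: 0.0
```

Emit:
{"op": "arm_command", "data": {"delta_pos": [[0,0,-0.12],[0,0,-0.26],[0,0,-0.39],[0,0,-0.47],[0,0,-0.51]], "delta_rot": [[0,0,0],[0,0,0],[0,0,0],[0,0,0],[0,0,0]], "claw": [0,0,0,0,0]}}

```text
t: 14.1
eef_pos: [464.2, -73.7, 17.7]
tcp_rot: [-3.139, -0.001, 1.697]
ft_force: [-1.3, -0.5, -0.2]
opening: 1.0
grip_force: 0.0
```

Emit:
{"op": "arm_command", "data": {"delta_pos": [[0,0,-0.015],[0,0,-0.025],[0,0,-0.033],[0,0,-0.034],[0,0,-0.034]], "delta_rot": [[0,0,0],[0,0,0],[0,0,0],[0,0,0],[0,0,0]], "claw": [0,0,0,0.3,0.7]}}

```text
t: 14.52
eef_pos: [465.2, -74.7, 12.3]
tcp_rot: [3.14, 0.0, 1.696]
ft_force: [0.5, 0.0, 0.4]
opening: 0.912
grip_force: 0.0
```

Emit:
{"op": "arm_command", "data": {"delta_pos": [[0,0,0],[0,0,0],[0,0,0],[0,0,0],[0,0,0]], "delta_rot": [[0,0,0],[0,0,0],[0,0,0],[0,0,0],[0,0,0]], "claw": [1,1,1,1,1]}}

```text
t: 14.93
eef_pos: [464.9, -74.8, 11.8]
tcp_rot: [3.141, 0.0, 1.696]
ft_force: [0.6, 0.3, -0.7]
opening: 0.567
grip_force: 0.0
```

Emit:
{"op": "arm_command", "data": {"delta_pos": [[0,0,0],[0,0,0],[0,0,0],[0,0,0],[0,0,0]], "delta_rot": [[0,0,0],[0,0,0],[0,0,0],[0,0,0],[0,0,0]], "claw": [1,1,1,1,1]}}

```text
t: 15.35
eef_pos: [464.9, -74.7, 11.7]
tcp_rot: [3.141, 0.0, 1.696]
ft_force: [-0.1, -0.2, -1.0]
opening: 0.302
grip_force: 30.0
```

Emit:
{"op": "arm_command", "data": {"delta_pos": [[0,0,0.03],[0,0,0.12],[0,0,0.27],[0.02,-0.003,0.43],[0.08,-0.01,0.57]], "delta_rot": [[0,0,0],[0,0,0],[0,0,0],[0,0,0],[0,0,0]], "claw": [1,1,1,1,1]}}

```text
t: 15.77
eef_pos: [483.2, -76.8, 156.7]
tcp_rot: [-3.14, -0.001, 1.696]
ft_force: [1.9, -1.3, -3.3]
opening: 0.3
grip_force: 30.0
```

Emit:
{"op": "arm_command", "data": {"delta_pos": [[0.12,-0.015,0.03],[0.26,-0.032,0.03],[0.4,-0.05,0.03],[0.52,-0.064,0.03],[0.583,-0.071,0.03]], "delta_rot": [[0,0,0],[0,0,0],[0,0,0],[0,0,0],[0,0,0]], "claw": [1,1,1,1,1]}}

```text
t: 16.18
eef_pos: [633.1, -95.3, 162.0]
tcp_rot: [3.14, 0.0, 1.696]
ft_force: [-0.4, -0.0, -2.3]
opening: 0.296
grip_force: 30.0
```

Emit:
{"op": "arm_command", "data": {"delta_pos": [[0,0,0],[0,0,-0.04],[0,0,-0.1],[0,0,-0.18],[0,0,-0.25]], "delta_rot": [[0,0,0],[0,0,0],[0,0,0],[0,0,0],[0,0,0]], "claw": [1,1,1,1,1]}}

```text
t: 16.6
eef_pos: [629.0, -94.7, 98.1]
tcp_rot: [-3.14, -0.0, 1.696]
ft_force: [0.1, 0.3, -1.5]
opening: 0.297
grip_force: 30.0
```

Run:
```python
from h import *
np.set_printoptions(precision=1,suppress=True)
s=state();im=snap("wrist","w6");print(s['t'],s['eef_pos'],s['ft_force'],s['opening'])
cv2.imwrite('pics/w6c.png',cv2.resize(im[120:330,200:440,::-1],None,fx=2,fy=2))
```

```text
16.6 [629.  -94.7  98.1] [ 0.1  0.3 -1.5] 0.2969582529224232
```

View pics/w6c.png

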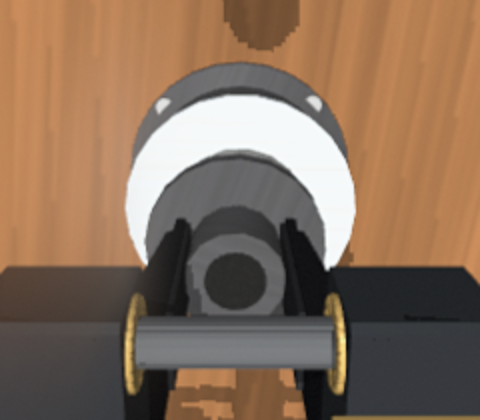

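The flange is held upright by the hub over the pan (crop (236,280)). Lowering gently.

Emit:
{"op": "arm_command", "data": {"delta_pos": [[0,0,-0.02],[0,0,-0.04],[0,0,-0.052],[0,0,-0.06],[0,0,-0.06]], "delta_rot": [[0,0,0],[0,0,0],[0,0,0],[0,0,0],[0,0,0]], "claw": [1,1,1,1,1]}}

```text
t: 17.07
eef_pos: [630.6, -95.0, 84.4]
tcp_rot: [3.141, 0.0, 1.696]
ft_force: [-0.0, 0.6, -2.0]
opening: 0.3
grip_force: 30.0
```

Emit:
{"op": "arm_command", "data": {"delta_pos": [[0,0,-0.008],[0,0,-0.016],[0,0,-0.024],[0,0,-0.032],[0,0,-0.034]], "delta_rot": [[0,0,0],[0,0,0],[0,0,0],[0,0,0],[0,0,0]], "claw": [1,1,1,1,1]}}

```text
t: 17.48
eef_pos: [630.9, -95.0, 75.6]
tcp_rot: [3.141, 0.0, 1.696]
ft_force: [0.2, -0.2, -0.5]
opening: 0.296
grip_force: 30.0
```

Emit:
{"op": "arm_command", "data": {"delta_pos": [[0,0,0],[0,0,0],[0,0,0],[0,0,0],[0,0,0]], "delta_rot": [[0,0,0],[0,0,0],[0,0,0],[0,0,0],[0,0,0]], "claw": [1,1,1,1,1]}}

```text
t: 17.9
eef_pos: [630.8, -95.0, 75.8]
tcp_rot: [3.141, 0.0, 1.696]
ft_force: [1.6, -0.1, 0.5]
opening: 0.298
grip_force: 30.0
```

Emit:
{"op": "arm_command", "data": {"delta_pos": [[0,0,0],[0,0,0],[0,0,0],[0,0,0],[0,0,0]], "delta_rot": [[0,0,0],[0,0,0],[0,0,0],[0,0,0],[0,0,0]], "claw": [0.5,0.5,0.4,0.4,0.4]}}

```text
t: 18.32
eef_pos: [630.5, -94.9, 75.7]
tcp_rot: [-3.141, -0.0, 1.696]
ft_force: [-0.2, -0.5, 0.0]
opening: 0.576
grip_force: 0.0
```

Emit:
{"op": "arm_command", "data": {"delta_pos": [[0,0,0],[0,0,0.01],[0,0,0.04],[0,0,0.1],[0,0,0.18]], "delta_rot": [[0,0,0],[0,0,0],[0,0,0],[0,0,0],[0,0,0]], "claw": [0.3,0.3,0.3,0.3,0.3]}}

```text
t: 18.73
eef_pos: [630.1, -94.9, 120.7]
tcp_rot: [-3.14, -0.001, 1.696]
ft_force: [-0.0, 0.2, -0.3]
opening: 0.702
grip_force: 0.0
```

Emit:
{"op": "arm_command", "data": {"delta_pos": [[-0.04,-0.06,0.06],[-0.12,-0.14,0.14],[-0.2,-0.22,0.2],[-0.24,-0.3,0.25],[-0.25,-0.32,0.25]], "delta_rot": [[0,0,0],[0,0,0],[0,0,0],[0,0,0],[0,0,0]], "claw": [0,0,0,0,0]}}

```text
t: 19.15
eef_pos: [567.7, -177.5, 186.6]
tcp_rot: [3.138, 0.003, 1.694]
ft_force: [0.2, 0.3, -0.4]
opening: 0.978
grip_force: 0.0
```

Run:
```python
from h import *
np.set_printoptions(precision=1,suppress=True)
s=state();w=calibration("wrist");im=snap("wrist","w7");np.save('w7.npy',w['T']);print(s['t'],s['eef_pos'])
u,v=proj(w,(630.6,-95.1,80)).astype(int);print(u,v,proj(w,(630.6,-95.1,94)))
cv2.imwrite('pics/w7d.png',cv2.resize(im[v-50:v+50,u-60:u+60,::-1],None,fx=6,fy=6))
```

```text
19.15 [ 567.7 -177.5  186.6]
395 124 [399.4 124.3]
```

View pics/w7d.png

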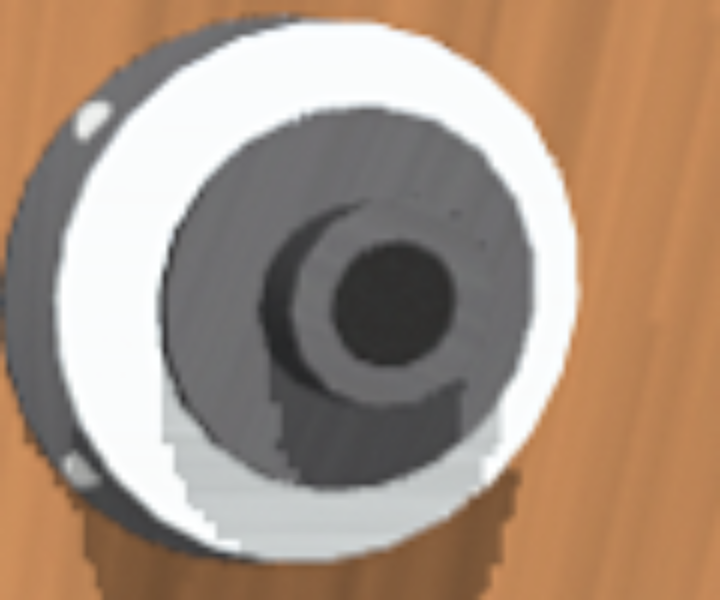

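Run:
```python
from h import *
np.set_printoptions(precision=1,suppress=True)
w=dict(calibration("wrist"),T=np.load('w7.npy'));im=cv2.imread('pics/w7.png')[:,:,::-1].copy()
print("hub",ray(w,400.7,124.3,94),"disc",ray(w,335+349.5/6,74+298/6,70),circ(im,w,388,122,47,54,160)[1])
print(circ(im,w,393,124,70,34,0,125,130)[1])
p,c=circ(im,w,*proj(w,(452.3,-198,19)).astype(int),19,20,170);print(c)
```

```text
hub [631.7 -94.9  94. ] disc [631.3 -94.7  70. ] [631.1 -95.2  45.5 631.  -95.1  45. ]
[630.2 -95.3  29.9 630.3 -95.4  29.4]
[ 452.  -198.2   20.8  452.3 -198.2   19.1]
```

Emit:
{"op": "arm_command", "data": {"delta_pos": [[-0.1,-0.02,0],[-0.23,-0.046,0],[-0.35,-0.07,-0.03],[-0.44,-0.088,-0.1],[-0.464,-0.092,-0.2]], "delta_rot": [[0,0,-0.04],[0,0,-0.09],[0,0,-0.15],[0,0,-0.189],[0,0,-0.189]], "claw": [0.35,0.35,0.35,0.35,0.35]}}

```text
t: 19.62
eef_pos: [450.5, -197.7, 133.8]
tcp_rot: [3.14, 0.001, 1.395]
ft_force: [1.5, -0.9, -0.1]
opening: 0.705
grip_force: 0.0
```

Emit:
{"op": "arm_command", "data": {"delta_pos": [[0,0,-0.1],[0,0,-0.22],[0,0,-0.33],[0,0,-0.4],[0,0,-0.44]], "delta_rot": [[0,0,0],[0,0,0],[0,0,0],[0,0,0],[0,0,0]], "claw": [0.35,0.35,0.35,0.35,0.35]}}

```text
t: 20.03
eef_pos: [451.7, -196.9, 20.8]
tcp_rot: [-3.139, -0.001, 1.4]
ft_force: [0.5, -0.1, -0.7]
opening: 0.65
grip_force: 0.0
```

Emit:
{"op": "arm_command", "data": {"delta_pos": [[0,0,-0.03],[0,0,-0.055],[0,0,-0.075],[0,0,-0.082],[0,0,-0.082]], "delta_rot": [[0,0,0],[0,0,0],[0,0,0],[0,0,0],[0,0,0]], "claw": [0.35,0.35,0.35,0.35,0.5]}}

```text
t: 20.45
eef_pos: [452.3, -198.0, 2.9]
tcp_rot: [3.141, 0.0, 1.399]
ft_force: [-0.3, 0.5, -1.3]
opening: 0.618
grip_force: 0.0
```

Emit:
{"op": "arm_command", "data": {"delta_pos": [[0,0,0],[0,0,0],[0,0,0],[0,0,0],[0,0,0]], "delta_rot": [[0,0,0],[0,0,0],[0,0,0],[0,0,0],[0,0,0]], "claw": [1,1,1,1,1]}}

```text
t: 20.87
eef_pos: [452.3, -198.1, 3.1]
tcp_rot: [3.141, 0.0, 1.399]
ft_force: [-0.3, 1.0, 5.2]
opening: 0.378
grip_force: 30.0
```

Emit:
{"op": "arm_command", "data": {"delta_pos": [[0,0,0],[0,0,0],[0,0,0],[0,0,0],[0,0,0]], "delta_rot": [[0,0,0],[0,0,0],[0,0,0],[0,0,0],[0,0,0]], "claw": [1,1,1,1,1]}}

```text
t: 21.28
eef_pos: [452.3, -198.1, 3.1]
tcp_rot: [3.141, 0.0, 1.399]
ft_force: [-0.6, 0.8, 6.1]
opening: 0.378
grip_force: 30.0
```

Emit:
{"op": "arm_command", "data": {"delta_pos": [[0,0,0.02],[0,0,0.08],[0,0,0.18],[0.01,0,0.3],[0.06,-0.002,0.4]], "delta_rot": [[0,0,0],[0,0,0],[0,0,0],[0,0,0.02],[0,0,0.05]], "claw": [1,1,1,1,1]}}

```text
t: 21.7
eef_pos: [465.8, -198.0, 104.3]
tcp_rot: [-3.14, -0.001, 1.478]
ft_force: [-0.1, -0.8, -0.2]
opening: 0.373
grip_force: 30.0
```

Emit:
{"op": "arm_command", "data": {"delta_pos": [[0.13,-0.004,0],[0.28,-0.01,0],[0.43,-0.015,0],[0.57,-0.02,0],[0.66,-0.022,0]], "delta_rot": [[0,0,0.04],[0,0,0.08],[0,0,0.12],[0,0,0.139],[0,0,0.139]], "claw": [1,1,1,1,1]}}

```text
t: 22.12
eef_pos: [634.8, -203.8, 103.0]
tcp_rot: [3.14, 0.001, 1.699]
ft_force: [0.1, -0.2, -0.5]
opening: 0.38
grip_force: 30.0
```

Emit:
{"op": "arm_command", "data": {"delta_pos": [[0.035,0,-0.03],[0.044,-0.001,-0.1],[0.044,-0.001,-0.2],[0.044,-0.001,-0.29],[0.044,-0.001,-0.35]], "delta_rot": [[0,0,0],[0,0,0],[0,0,0],[0,0,0],[0,0,0]], "claw": [1,1,1,1,1]}}

```text
t: 22.53
eef_pos: [641.2, -203.7, 12.6]
tcp_rot: [-3.139, -0.002, 1.696]
ft_force: [-0.0, -0.0, -0.6]
opening: 0.374
grip_force: 30.0
```

Emit:
{"op": "arm_command", "data": {"delta_pos": [[0,0,-0.015],[0,0,-0.03],[0,0,-0.042],[0,0,-0.048],[0,0,-0.05]], "delta_rot": [[0,0,0],[0,0,0],[0,0,0],[0,0,0],[0,0,0]], "claw": [1,1,1,1,1]}}

```text
t: 22.95
eef_pos: [643.3, -204.3, 3.4]
tcp_rot: [3.141, 0.0, 1.696]
ft_force: [-0.1, 0.2, -0.4]
opening: 0.373
grip_force: 30.0
```

Emit:
{"op": "arm_command", "data": {"delta_pos": [[0,0,0],[0,0,0],[0,0,0],[0,0,0],[0,0,0]], "delta_rot": [[0,0,0],[0,0,0],[0,0,0],[0,0,0],[0,0,0]], "claw": [1,1,1,0.5,0.5]}}

```text
t: 23.37
eef_pos: [643.3, -204.3, 3.0]
tcp_rot: [3.141, 0.0, 1.696]
ft_force: [-0.2, -0.1, 0.2]
opening: 0.46
grip_force: 0.0
```

Emit:
{"op": "arm_command", "data": {"delta_pos": [[0,0,0],[0,0,0],[0,0,0],[0,0,0],[0,0,0]], "delta_rot": [[0,0,0],[0,0,0],[0,0,0],[0,0,0],[0,0,0]], "claw": [0.3,0.3,0.3,0.3,0.3]}}

```text
t: 23.78
eef_pos: [643.1, -204.2, 2.7]
tcp_rot: [3.142, 0.0, 1.696]
ft_force: [-0.2, -0.2, 0.0]
opening: 0.697
grip_force: 0.0
```

Emit:
{"op": "arm_command", "data": {"delta_pos": [[0,0,0.05],[0,0,0.15],[0,0,0.3],[0,0,0.45],[0,0,0.6]], "delta_rot": [[0,0,0],[0,0,0],[0,0,0],[0,0,0],[0,0,0]], "claw": [0.3,0.3,0.3,0.3,0]}}

```text
t: 24.2
eef_pos: [642.9, -204.1, 155.2]
tcp_rot: [3.142, 0.0, 1.696]
ft_force: [0.7, -0.5, -0.1]
opening: 0.735
grip_force: 0.0
```

Emit:
{"op": "arm_command", "data": {"delta_pos": [[0,-0.1,0.1],[0,-0.2,0.2],[0,-0.3,0.2],[0,-0.36,0.2],[0,-0.36,0.2]], "delta_rot": [[0,0,0],[0,0,0],[0,0,0],[0,0,0],[0,0,0]], "claw": [0,0,0,0,0]}}

```text
t: 24.62
eef_pos: [642.5, -296.8, 202.8]
tcp_rot: [3.142, 0.0, 1.693]
ft_force: [-0.1, 0.4, -0.8]
opening: 0.991
grip_force: 0.0
```

Run:
```python
from h import *
np.set_printoptions(precision=1,suppress=True)
s=state();w=calibration("wrist");im=snap("wrist","w8");print(s['t'],s['eef_pos'])
q=lambda p:proj(w,p).astype(int)
print("nut",circ(im,w,*q((643.2,-204.2,19)),19,30,160)[1],"pan",circ(im,w,*q((630.8,-95,47)),47,56,160)[1],"sleeve",circ(im,w,*q((618,14,45)),45,25,160)[1])
print(q((643.2,-204.2,19)),q((630.8,-95,94)),q((618,14,45)))
```

```text
24.6167 [ 642.5 -296.8  202.8]
nut [ 642.9 -204.1   20.6  642.9 -204.3   19.1] pan [ 631.7 -106.1   43.8  633.6 -119.3   26.5] sleeve [ 635.6 -118.2   28.5  636.5 -121.1   21.7]
[327 107] [333 -38] [ 333 -157]
```

View pics/w8.png

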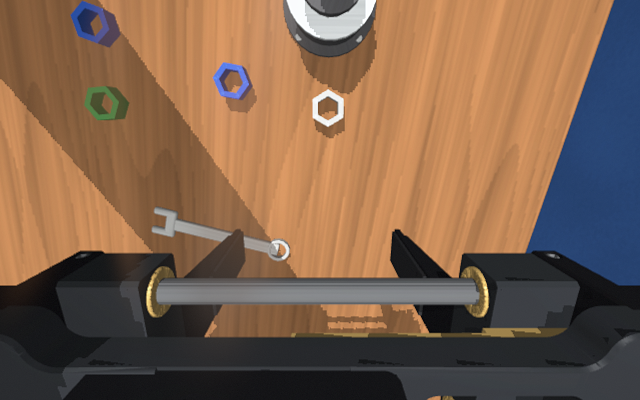

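The nut lies flat at (328,108), measured (642.9, -204.2) as planned. One final overall check, then I hand in.

Run:
```python
from h import *
np.set_printoptions(precision=1,suppress=True)
c=calibration("top");im=snap("top","top9");print(state()['t'])
for n,p,h in[("nut",(643,-203,19),14),("sleeve",(618,15,45),12)]:
    print(n,circ(im,c,*proj(c,p).astype(int),p[2],h,150)[1])
cv2.imwrite('pics/t9c.png',cv2.resize(im[100:270,90:510,::-1],None,fx=1.9,fy=1.9,interpolation=cv2.INTER_CUBIC))
```

```text
24.7167
nut [ 642.4 -203.2   21.4  642.3 -203.4   19.8]Traceback (most recent call last):
  File "<stdin>", line 5, in <module>
  File "h.py", line 18, in circ
    c=max(cs,key=cv2.contourArea)
ValueError: max() iterable argument is empty
```

```bash
python3 -c "
from h import *
snap('scene','scene9')"
```

```text
(no output)
```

View pics/scene9.png

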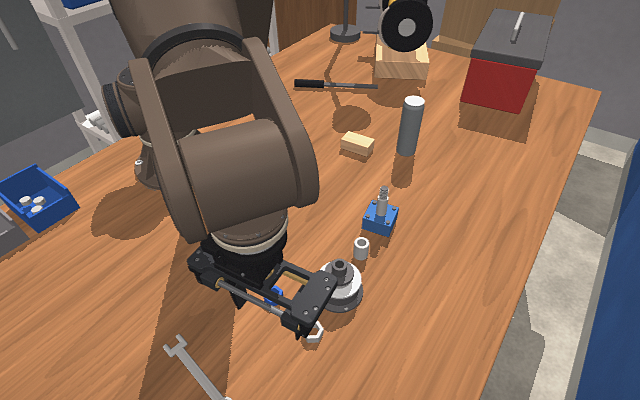

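The scene shows the row in place: spindle (380,215), sleeve (361,248), the stack on the lift (340,275) and the nut (313,332). The can, wrench and wooden block have not moved. Handing in.

```bash
python3 -c "
from cell import *
print(job_done())"
```

```text
the job is handed in; nothing more can be done
None
```

The job is handed in after about 25 s: the sleeve, bearing with the flange on top, and nut are set out in line with the spindle block and lift, each within about 1 mm of target by the wrist camera.

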